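Lay a brass caddy on the chasing bed

ROBOT

A 7-joint arm with a two-finger parallel gripper is mounted at the origin on the work surface. World frame = base frame: x ahead of the robot, y to its left, z up, the work surface at z = 0. Lengths are in mm, angles in rad, forces in N, time in s.
With the tool pointing down it reaches from about 400 to 875 mm from the base axis. Payload 4.4 kg.
Tool frame: the origin (TCP) lies at the very end of the fingers, on their centre line; the grasp point (between the pads) lies 19 mm behind it; y points along the fingers, x is the direction in which the jaws open and shut, and the axes are right-handed (so a half turn about y gives the same grasp; the last joint's range is limited). The gripper opens to 85 mm and grips with 20 to 120 N. Pads are 22 mm wide; open, the fingers measure 114 mm over their backs; the gripper's body (76 mm by 85 mm) begins 54 mm behind the grasp point. The pads swing forward as they close: fully open they stand 13 mm farther back than shut.
Start: joints at [1.137, 0.628, 0.038, 1.517, -0.027, 0.996, -0.02], TCP at [233.745, -606.532, 209.913] pointing down, gripper open.
Joint ranges: [-3.06, 3.06], [-0.37, 2.12], [-1.25, 1.32], [0.18, 2.47], [-1.1, 4.24], [0.23, 1.98], [-2.94, 2.94]. Speed limits (rad/s): [2.57, 2.57, 3.14, 3.14, 3.14, 3.14, 3.14].

INTERFACE

Orientations are given as [roll, pitch, yaw] about the fixed x, y, z axes, in that order (R = Rz(yaw) Ry(pitch) Rx(roll)).
In Python, from cell import ctrl, get_image, nets gives the robot as it stands. The module is installed in compiled form; this text tells all that it offers.
- The arm moves only by the tool step_arm, never from a script. Its argument "moves" is text: rows parted by semicolons, each of 7 numbers parted by spaces: the shift along the tool's x, y, z normalised to -1 to 1, where 1 is 0.05 m, then the turn, a rotation vector about the tool's x, y, z normalised to -1 to 1, where 1 is 0.12 rad, then the opening, from 0 (shut) to 1 (fully open). A call has 1 to 20 rows; each row shifts and turns the commanded pose from where the row before left it, along the tool's axes as they then stand; what a row does not reach is not made up. A row lasts 1/10 s, in which the tool goes at most 50 mm and 8.59 degrees, less where a joint would pass 70% of its speed; a pose out of reach is approached as far as the arm can. A call with a number of a shift or a turn outside -1 to 1 is refused whole. A call with a gripper value outside its range is refused whole. The fingers move at their own pace and stop on an object; the grip force is fixed at half the most. Time passes only in rows, so rows that do not move let the fingers close. It gives the time, the measured TCP pose, the force and the opening at its end, in the units of the state.
- ctrl.read_state(): the state, without advancing time (a new reading comes with each control period).
- get_image(name): name is "side" or "top"; returns a dict with "color" (420x560x3 uint8, blue, green, red), "vertical_fov" (degrees; the focal length in pixels is half the picture's height over the tangent of half this angle, whatever the lens; pixels are square), "cx", "cy" (the principal point, pixels), "k1" (the pictures are not rectified: a ray, as slopes to the right and down, at radius r is drawn at 1 + k1 r^2 times it, then the intrinsics apply), "R" (3x3) and "t" (3): a world point X has camera coordinates R X + t. Camera axes: x right, y down, z forward; pixel columns grow to the right and rows downward; lengths in mm; the calibration is good to about 2 mm. A picture is of the moment at which its call begins. There is no depth.
- ctrl.finish_job(): hands the job in, once; it reports no verdict.
Trained networks look in a picture, given as the dict that the camera call returned (one of the last four; its "shot" number tells which), for a name from the list of things; names that differ only in an ending like _2 or _b are one class to them, and where a whole thing is asked for, a point or a joint stands for the part that bears it (a point fixed in the world has none). Each returns a list of dicts, best first, with "conf" (0 to 1); they miss things now and then, are a little off and sometimes report something else, mostly with a low value. They report only what shows in the picture. A call takes as long as a camera call.
- nets.find_in(picture, target): "position" ([x, y, z] in mm, in world coordinates, good to about 4 mm: the middle of the surface that is visible of it).
- nets.cut_out(picture, target): "pixels" (420x560 bool, what is visible of it).
- nets.place_of(picture, target): "position" ([x, y, z] in mm, in world coordinates, good to about 4 mm: a listed point, or the origin of a listed thing).
The state is a dict: "clock": time; "qpos": joint angles; "qd": joint speeds; "tau": joint torques, N m; "eef_pos": TCP position; "tool_rot": TCP orientation; "force": force on the tool from outside, world axes, zero at the start; "torque": the same for the moment, N m; "width": finger opening in mm.
Only numpy, scipy, OpenCV 4.12 (cv2) and the standard library are available. Lean on these libraries where they do the work, as an engineer would, in place of code of your own. Each camera call takes 0.05 s, during which the arm holds its last target.

TASK

Get the tall brass caddy ready for its side to be decorated: slide it, still standing, up against the low edge of the cork-topped bed, then push high on it so that it tips over that edge and lies on its side on the cork with its lid towards the steel fence. Then push its foot end along until the lid sits flush and square against the fence's face plate, and press it home firmly with about 10 N; the thin brass dents, so never push it harder than 25 N. Leave the caddy lying there, still touching the plate, within the width of the bed, and do not disturb the other things on the bench.

Things in the scene. Friction and masses are not known exactly. Their poses are not given: they have to be found in the camera images.
- caddy_mid (a point): Centre (and centre of mass) of the caddy, a rigid closed brass box, too wide to grasp, first standing upright on the bench: 100 mm along its x, 90 mm along y, 140 mm along z (foot to lid); all faces flat. Its +y side starts 25 to 60 mm short of the bed's low edge, up to 0.2 rad out of square. 0.4 to 0.85 kg; friction 0.36 to 0.54 on the bench, 0.48 to 0.72 on cork.
- bed: The fixed bed: a wooden slab with a cork top, 150 mm along its x, 200 mm along y, top 12 mm above the bench. Origin: on the bench surface, under the middle of the low edge. Its +y points horizontally from that edge along the bed to the fence; the caddy starts on the -y side. The 12 mm high face at y = 0 is the low stop for the caddy's foot.
- fence: The fixed steel fence bracket across the bed's end, 150 mm wide, 12 mm thick, 45 mm high above the cork. Origin: foot of its face towards the caddy, 180 mm along the bed's +y from the low edge; axes as the bed's. On two screws it carries a flat face plate (140 by 40 mm), set square and firm 4 to 16 mm nearer to the caddy: how far is not measured and must be felt or seen. The lid is pressed on it in +y.
- hammer: Bystander: hammer, 220 mm long, lying across behind the fence, about 100 mm from its face.
- bowl: Bystander: copper bowl, 110 mm across, 45 mm high, on the bed's +x side, about 160 mm from its middle line.
- candlestick: Bystander: brass candlestick, 72 mm across, 125 mm tall, standing off the fence end's +x corner, about 140 mm from the bed's middle line.
- collar: Bystander: flat copper ring, 64 mm across, 20 mm high, on the -x side of the caddy's start, about 130 mm from the bed's middle line.
- cup: Bystander: brass cup, 66 mm across, 75 mm high, on the +x side of the caddy's start, about 145 mm from the bed's middle line.
- bell: Bystander: brass bell, 72 mm across, 80 mm tall, standing beside the bed on its -x side, about 125 mm from its middle line.
- weight: Bystander: steel cylinder, 44 mm across, 50 mm tall, standing near the low edge's -x corner, about 125 mm from the bed's middle line.
- caddy_lid (a point): Middle of the caddy's flat lid, 70 mm from its centre along its +z. Standing free and pushed higher than about 85 mm, the caddy may tip too soon; pushed at half height it slides. With its foot stopped by the bed's edge it passes its balance at 35 to 40 degrees of tilt, then falls onto the cork by itself. Pushed too far against any stop, the force rises fast.

How it is judged (in metres and radians):
On the way, in this order (a step that is already met when the one before it is completed fails the run):
1. the caddy, standing upright within 8 degrees, has its foot against the bed's low edge (within about 5 mm, square within 6 degrees) (y of caddy_mid in the frame of bed between -0.05 and -0.03 m and angle between caddy_mid's own z axis and vertical below 0.14 rad and angle between the x axis of caddy_mid and the x axis of bed, either way round below 0.105 rad), for 0.1 s.
2. the caddy lies on its side on the cork, lid towards the fence (angle between caddy_mid's own z axis and vertical above 1.5 rad and angle between caddy_mid's own y axis and vertical above 3.07 rad and z of caddy_mid in the frame of bed below 0.061 m and y of caddy_mid in the frame of bed above 0.01 m and angle between the z axis of caddy_mid and the y axis of bed, either way round below 0.26 rad and linear speed of caddy below 0.05 m/s), for 0.1 s.
3. the lying caddy, square to the fence within 3 degrees, is pressed against the fence's face plate with more than 3 N (contact force between caddy and fence above 3 N and angle between caddy_mid's own z axis and vertical above 1.5 rad and angle between the z axis of caddy_mid and the y axis of bed, either way round below 0.06 rad), for 0.2 s.
At the end, for the whole second after the job is handed in: The caddy lies at rest flat on its +y side on the cork (within 3 degrees), its lid still touching the fence's face plate (contact force above 0.05 N) and square to it within 3 degrees, and it does not overhang the bed's long edges by more than 2 mm (its centre within 27 mm of the bed's middle line) (angle between caddy_mid's own z axis and vertical between 1.52 and 1.62 rad and angle between caddy_mid's own y axis and vertical above 3.09 rad and angle between the z axis of caddy_mid and the y axis of bed, either way round below 0.05 rad and x of caddy_mid in the frame of bed between -0.027 and 0.027 m and z of caddy_mid in the frame of bed between 0.053 and 0.06 m and linear speed of caddy below 0.01 m/s and angular speed of caddy below 0.05 rad/s and y of caddy_mid in the frame of bed between 0.092 and 0.1085 m and contact force between caddy and fence above 0.05 N).
It fails at once if the robot pushes the caddy with more than 25 N (contact force between any of the fingers, the arm and caddy above 25 N).
It fails at once if a bystander is moved by more than 20 mm (distance of any of hammer, bowl, candlestick, collar, cup, bell, weight from where it was at the start of the episode above 0.02 m).
It also fails if it takes over 72 s, if anything falls off the work surface, if the arm or the gripper's body presses on something with over 40 N, if the wrist force passes 120 N, or if a joint passes its speed limit or range.

## Working session

There is one attempt and no reset: what is moved stays moved. The work goes in short steps, Python scripts to look and compute and a tool call to move; the robot and the scene stay as the last step left them, time stands still between calls to the robot, and variables do not carry over. Pictures are saved under pics/ and viewed, and the job is handed in when it is done.

Besides the shell and the picture viewer there is one more tool, called after "Request:" as name(argument=value, ...) on one line, values as JSON. step_arm: Moves the arm, as the interface text tells. Scaled input: -1 to 1 covers 0.05 m each way for a shift and 0.12 rad each way for a turn. Its arguments: {"type":"object","properties":{"moves":{"type":"string"}},"required":["moves"]}

```bash
ls; mkdir -p pics; cat > h.py <<'E'
import numpy as np, cv2
from cell import ctrl, get_image, nets
np.set_printoptions(precision=3,suppress=True)
def K(p):
    h,w=p["color"].shape[:2]; f=h/2/np.tan(np.radians(p["vertical_fov"])/2); return f
def proj(p,X):
    X=np.atleast_2d(X); c=X@np.array(p["R"]).T+np.array(p["t"]); s=c[:,:2]/c[:,2:]
    r2=(s**2).sum(1,keepdims=True); s=s*(1+p["k1"]*r2); return s*K(p)+[p["cx"],p["cy"]]
def ray(p,uv):
    d=(np.atleast_2d(uv)-[p["cx"],p["cy"]])/K(p); s=d.copy()
    for _ in range(30): s=d/(1+p["k1"]*(s**2).sum(1,keepdims=True))
    R=np.array(p["R"]); t=np.array(p["t"]); D=np.c_[s,np.ones(len(s))]@R; return -R.T@t, D
def onz(p,uv,z):
    o,D=ray(p,uv); return o+D*((z-o[2])/D[:,2:])
E
python3 - <<'E'
from h import *
print(ctrl.read_state())
for n in("side","top"):
    p=get_image(n); cv2.imwrite(f"pics/{n}0.png",p["color"])
    print(n,{k:v for k,v in p.items() if k!="color"})
    for t in ["caddy_mid","caddy_lid","bed","fence","hammer","bowl","candlestick","collar","cup","bell","weight"]:
        r=nets.place_of(p,t); print(t,[(np.array(a["position"]).round(1),round(a["conf"],2)) for a in r[:2]])
E
```

```text
pics
{'clock': 0.0, 'qpos': array([ 1.137,  0.629,  0.038,  1.518, -0.027,  0.996, -0.02 ]), 'qd': array([-0.002, -0.001,  0.001, -0.   ,  0.   ,  0.   ,  0.   ]), 'tau': array([ -0.001, -56.341,   1.226, -19.345,   0.011,   0.01 ,   0.   ]), 'eef_pos': array([ 233.491, -605.897,  208.992]), 'tool_rot': array([-1.571,  0.002, -1.203]), 'force': array([ 0.686, -0.659,  0.706]), 'torque': array([-0.002,  0.006,  0.042]), 'width': 85.32307409799388}
side {'vertical_fov': 49.90288055681774, 'cx': 272.8139338789546, 'cy': 215.81752019405528, 'k1': -0.1524678369325726, 'R': array([[-0.892, -0.452, -0.023],
       [-0.215,  0.467, -0.858],
       [ 0.398, -0.76 , -0.514]]), 't': array([543.658, 188.078, 682.663]), 'shot': 1}
caddy_mid [(array([577.1, -59.1,  71. ]), 0.74)]
caddy_lid [(array([581.9, -55. , 135.7]), 0.96)]
bed [(array([576.8,  16.9,   2.6]), 0.97)]
fence [(array([587.1, 204.4,  12.9]), 0.71)]
hammer [(array([596.5, 295.9,   2. ]), 0.88)]
bowl [(array([730.3,  46.2,  -0.5]), 0.88)]
candlestick [(array([731.3, 215.4,  -0.9]), 0.63)]
collar [(array([442.8, -79. ,   0.2]), 0.81)]
[... 226 characters left out ...]
1568110804725, 'cy': 210.41740405305757, 'k1': -0.08581939590757788, 'R': array([[ 0.025, -1.   ,  0.017],
       [-0.983, -0.028, -0.182],
       [ 0.182, -0.012, -0.983]]), 't': array([ 17.564, 579.457, 867.844]), 'shot': 2}
caddy_mid [(array([447.6,  12. ,  -1.3]), 0.43)]
caddy_lid [(array([580.4, -60.7, 144.3]), 0.88)]
bed [(array([570.5,  19.3,   0.7]), 0.83)]
fence [(array([585.5, 204.1,  12.7]), 0.76)]
hammer [(array([595.4, 295.1,   1.2]), 0.96)]
bowl [(array([737. ,  42.9,  -2. ]), 0.87)]
candlestick [(array([730. , 211.2,   3.8]), 0.87)]
collar []
cup [(array([ 708. , -106.1,   -2. ]), 0.86)]
bell []
weight [(array([443.1,  13.3,  -0.9]), 0.8), (array([455.3, 142.7,  -0.2]), 0.58)]
```

View pics/side0.png

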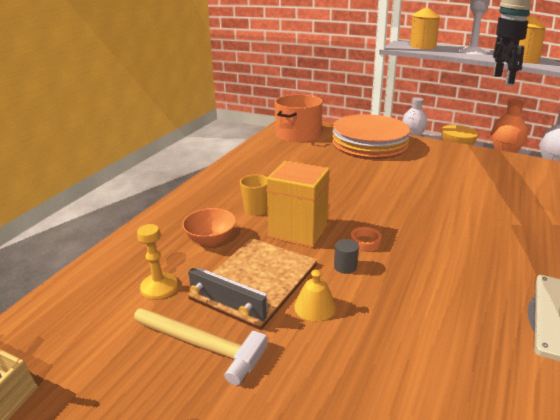

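View pics/top0.png

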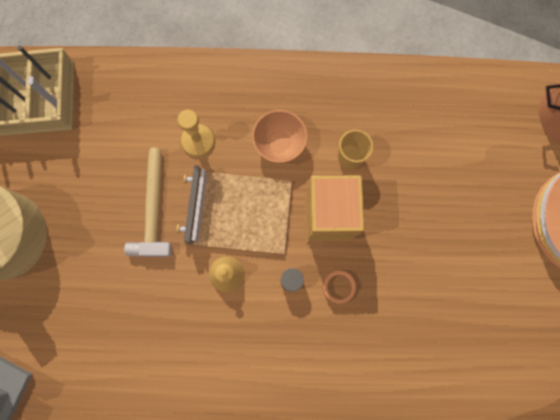

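The side view shows the caddy standing at about (298,205), behind the bed at (255,275), with the fence at (230,292). The top view shows the caddy's lid at (337,204), the bed from 200 to 290 px across, and the fence at (195,205). Next I'll fit the poses to the outlines.

```bash
python3 - <<'E'
from h import *
p=get_image("top"); im=p["color"]
c=cv2.resize(im[150:280,170:380],None,fx=3.8,fy=3.8,interpolation=cv2.INTER_CUBIC); cv2.imwrite("pics/topc.png",c)
for t in ["caddy_mid","bed","fence"]:
    r=nets.cut_out(p,t)
    for a in r[:1]:
        m=a["pixels"].astype(np.uint8); print(t,a["conf"],m.sum(),cv2.boundingRect(m))
        cs,_=cv2.findContours(m,cv2.RETR_EXTERNAL,cv2.CHAIN_APPROX_NONE); k=max(cs,key=cv2.contourArea)
        print(cv2.boxPoints(cv2.minAreaRect(k)).round(1).tolist())
        print(cv2.approxPolyDP(k,4,True)[:,0].tolist())
q=get_image("side"); c=cv2.resize(q["color"][150:330,180:340],None,fx=3.3,fy=3.3,interpolation=cv2.INTER_CUBIC); cv2.imwrite("pics/sidec.png",c)
E
```

```text
caddy_mid 0.71 3594 (306, 176, 59, 66)
[[305.1000061035156, 176.1999969482422], [363.0, 174.6999969482422], [364.6000061035156, 239.6999969482422], [306.79998779296875, 241.10000610351562]]
[[312, 176], [306, 192], [307, 241], [352, 240], [364, 226], [361, 178]]
bed 0.67 7627 (176, 166, 115, 88)
[[174.5, 244.10000610351562], [182.3000030517578, 164.5], [291.6000061035156, 175.1999969482422], [283.79998779296875, 254.8000030517578]]
[[184, 176], [184, 183], [191, 183], [186, 225], [176, 229], [184, 233], [184, 245], [284, 252], [289, 180], [211, 173], [198, 166], [190, 177]]
fence 0.72 1302 (175, 165, 33, 80)
[[173.1999969482422, 241.39999389648438], [185.5, 163.3000030517578], [209.89999389648438, 167.1999969482422], [197.6999969482422, 245.1999969482422]]
[[196, 165], [190, 177], [184, 175], [184, 183], [191, 183], [185, 225], [177, 224], [175, 230], [190, 244], [198, 240], [207, 179]]
```

View pics/topc.png

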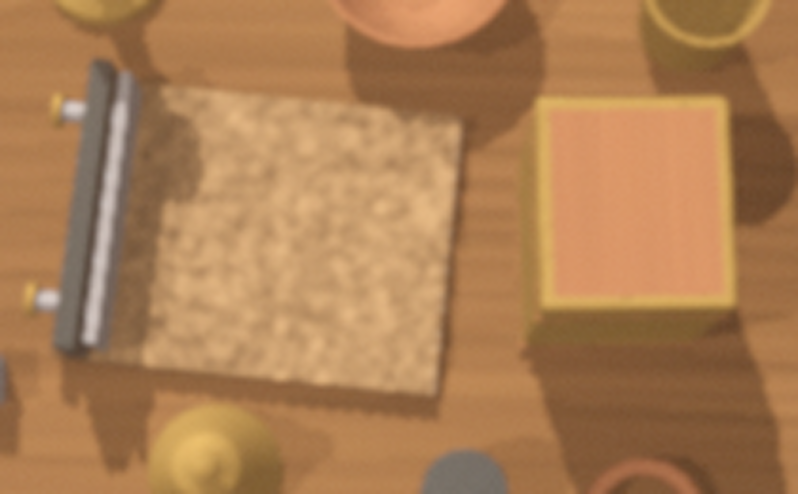

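View pics/sidec.png

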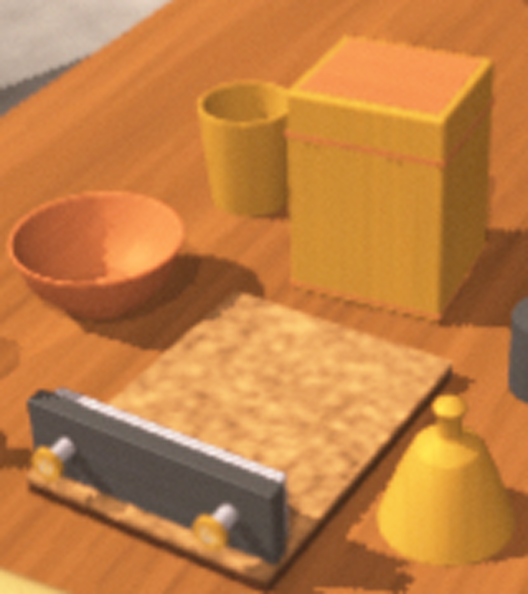

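```bash
python3 - <<'E'
from h import *
p=get_image("top"); q=get_image("side")
T=lambda a:np.array(a)/3.8+[170-.37,150-.37]
S=lambda a:np.array(a)/3.3+[180-.35,150-.35]
lid=onz(p,T([(538,98),(727,98),(737,305),(541,308)]),140); print("lid",lid[:,:2],lid.mean(0),np.linalg.norm(np.roll(lid,-1,0)-lid,axis=1))
l2=onz(q,S([(287,98),(347,37),(493,62),(443,124)]),140); print("lid side",l2[:,:2],l2.mean(0),np.linalg.norm(np.roll(l2,-1,0)-l2,axis=1))
foot=onz(q,S([(291,287),(438,318),(487,243)]),0); print("foot",foot[:,:2])
bt=onz(p,T([(464,121),(438,397)]),12); print("bed low top",bt[:,:2],bt.mean(0),np.linalg.norm(bt[0]-bt[1]),)
bs=onz(q,S([(245,296),(452,370)]),12); print("bed low side",bs[:,:2],bs.mean(0),np.linalg.norm(bs[0]-bs[1]))
be=onz(q,S([(268,584),(30,488)]),12);print("bed end", be[:,:2])
fx=onz(p,T([(135,75),(105,350)]),52);print("plate face top",fx[:,:2])
fx=onz(p,T([(127,72),(97,346)]),52);print("plate mid",fx[:,:2])
fx=onz(p,T([(100,62),(70,352)]),57);print("fence back?",fx[:,:2])
E
```

```text
lid [[ 626.77   -15.37 ]
 [ 629.507 -103.489]
 [ 532.357 -107.566]
 [ 528.585  -18.111]] [579.305 -61.134 140.   ] [88.162 97.236 89.535 98.223]
lid side [[ 623.771   -8.53 ]
 [ 629.381 -101.155]
 [ 532.376 -104.14 ]
 [ 528.777  -15.529]] [578.577 -57.339 140.   ] [92.794 97.051 88.684 95.252]
foot [[ 630.949  -18.73 ]
 [ 532.875  -26.171]
 [ 536.893 -120.461]]
bed low top [[646.674  14.741]
 [498.858  25.06 ]] [572.766  19.901  12.   ] 148.1763947501634
bed low side [[643.47   18.092]
 [499.134  34.65 ]] [571.302  26.371  12.   ] 145.28212951655323
bed end [[513.778 230.348]
 [658.464 223.463]]
plate face top [[656.186 185.493]
 [513.965 192.74 ]]
plate mid [[657.667 189.702]
 [515.855 196.858]]
fence back? [[661.22  203.049]
 [511.886 209.295]]
```

```bash
cat > fit.py <<'E'
from h import *
from scipy.optimize import minimize
def gm(im,s=1.0):
    im=cv2.GaussianBlur(im.astype(np.float32),(0,0),s)
    g=np.zeros(im.shape[:2],np.float32)
    for c in range(3):
        g+=np.hypot(cv2.Sobel(im[...,c],cv2.CV_32F,1,0),cv2.Sobel(im[...,c],cv2.CV_32F,0,1))
    return np.minimum(g,np.percentile(g,98))
def segs(L,n=60):
    out=[]
    for a,b in L:
        a=np.array(a,float);b=np.array(b,float); out.append(a+(b-a)*np.linspace(.04,.96,n)[:,None])
    return np.vstack(out)
def place(P,x):
    c,s=np.cos(x[2]),np.sin(x[2]); R=np.array([[c,-s,0],[s,c,0],[0,0,1]]); return P@R.T+[x[0],x[1],0]
def fit(pics,P,x0):
    best=None
    for s in(3,1.5,.8):
        G=[gm(p["color"],s) for p in pics]
        def f(x):
            t=0
            for p,g in zip(pics,G):
                uv=proj(p,place(P,x)).astype(np.float32)
                t-=cv2.remap(g,uv[:,:1],uv[:,1:],cv2.INTER_LINEAR).mean()/g.max()
            return t
        r=minimize(f,x0,method="Nelder-Mead",options=dict(initial_simplex=np.array(x0)+np.array([[0,0,0],[4,0,0],[0,4,0],[0,0,.04]])*(s/2),xatol=1e-3,fatol=1e-5)); x0=r.x
    return r.x,r.fun
E
python3 - <<'E'
from fit import *
p=get_image("top"); q=get_image("side")
bed=segs([((-75,0,12),(75,0,12)),((75,0,12),(75,150,12)),((-75,0,12),(-75,150,12))])
lid=segs([((-50,45,140),(50,45,140)),((-50,-45,140),(50,-45,140)),((-50,-45,140),(-50,45,140)),((50,-45,140),(50,45,140))])
bedq=segs([((-75,0,12),(75,0,12)),((-75,0,12),(-75,200,12)),((75,0,12),(75,200,12)),((-75,200,12),(75,200,12))])
cq=segs([((-50,45,0),(50,45,0)),((-50,45,0),(-50,45,140)),((50,45,0),(50,45,140)),((-50,-45,0),(-50,45,0)),((-50,-45,0),(-50,-45,140)),((50,45,140),(50,-45,140)),((50,-45,140),(-50,-45,140)),((-50,45,140),(-50,-45,140)),((-50,45,140),(50,45,140))])
x0=[573,20,-.06]
print("bed top",fit([p],bed,x0)); print("bed side",fit([q],bedq,x0)); print("bed both",fit([p,q],bed,x0))
print("lid top",fit([p],lid,[579,-61,.03])); print("cad side",fit([q],cq,[579,-61,.03]));print("both",fit([p,q],lid,[579,-61,.03]))
E
```

```text
bed top (array([573.984,  22.043,  -0.083]), np.float64(-0.9194318652153015))
bed side (array([576.074,  13.547,  -0.07 ]), np.float64(-0.6437212228775024))
bed both (array([575.18 ,  21.645,  -0.077]), np.float64(-1.6884725093841553))
lid top (array([578.935, -60.887,   0.031]), np.float64(-0.9505883455276489))
cad side (array([580.874, -59.369,   0.046]), np.float64(-0.4615630507469177))
both (array([580.132, -60.316,   0.047]), np.float64(-1.4805102348327637))
```

```bash
cat > mv.py <<'E'
from h import *
from scipy.spatial.transform import Rotation as Ro, Slerp
def cur():
    s=ctrl.read_state(); return np.array(s["eef_pos"]),Ro.from_euler("xyz",s["tool_rot"])
def plan(p0,R0,p1,R1,n):
    sl=Slerp([0,1],Ro.concatenate([R0,R1])); out=[]
    P=np.array(p0);Rc=R0
    for i in range(1,n+1):
        Pn=np.array(p0)+(np.array(p1)-p0)*i/n; Rn=sl(i/n)
        d=Rc.inv().apply(Pn-P)/50; w=(Rc.inv()*Rn).as_rotvec()/.12
        out.append(np.r_[d,w].round(3)); 
        P=P+Rc.apply(out[-1][:3]*50); Rc=Rc*Ro.from_rotvec(out[-1][3:]*.12)
    return out,P,Rc
def show(rows,g): print(";".join(" ".join("%g"%v for v in r)+" %g"%g for r in rows))
B0=np.array([575.,21.,0]);BY=-.077
def bed2w(b): return B0+Ro.from_euler("z",BY).apply(b)
def w2bed(w): return Ro.from_euler("z",BY).inv().apply(np.array(w)-B0)
E
python3 - <<'E'
from mv import *
from fit import *
p=get_image("top");q=get_image("side")
for k,n,z in((p,"top",1),(q,"side",1)):
    im=k["color"].copy()
    bed=np.array([(-75,0,12),(75,0,12),(75,200,12),(-75,200,12)],float)
    pl=np.array([(-70,170,52),(70,170,52),(70,170,12),(-70,170,12)],float)
    c=np.array([(-50,-45,140),(50,-45,140),(50,45,140),(-50,45,140),(-50,45,0),(50,45,0)],float)
    for P,x in((bed,(575,21,-.077)),(pl,(575,21,-.077)),(c,(579.5,-60.5,.038))):
        cv2.polylines(im,[(proj(k,place(P,x))*16).astype(np.int32)],True,(255,0,255),1,cv2.LINE_AA,4)
    cv2.imwrite(f"pics/ov_{n}.png",cv2.resize(im[150:330,150:380],None,fx=3,fy=3))
p0,R0=cur()
t=Ro.from_euler("xyz",[-.785,0,BY])
r,P,R=plan(p0,R0,bed2w([10,-200,180]),t,19); show(r,.8); print(P,bed2w([10,-200,180]))
E
```

```text
-0.293 0.032 0.492 0.307 -0.467 0.194 0.8;-0.263 0.056 0.505 0.306 -0.467 0.193 0.8;-0.234 0.081 0.517 0.307 -0.467 0.194 0.8;-0.202 0.105 0.526 0.307 -0.467 0.193 0.8;-0.17 0.129 0.532 0.307 -0.467 0.194 0.8;-0.136 0.152 0.535 0.306 -0.468 0.194 0.8;-0.103 0.175 0.536 0.307 -0.467 0.193 0.8;-0.068 0.196 0.534 0.307 -0.467 0.194 0.8;-0.034 0.217 0.529 0.306 -0.467 0.194 0.8;0.002 0.237 0.522 0.307 -0.467 0.193 0.8;0.035 0.256 0.512 0.307 -0.467 0.194 0.8;0.07 0.273 0.499 0.307 -0.467 0.193 0.8;0.105 0.288 0.483 0.306 -0.467 0.194 0.8;0.137 0.304 0.466 0.307 -0.467 0.194 0.8;0.171 0.317 0.446 0.307 -0.467 0.193 0.8;0.203 0.328 0.424 0.306 -0.468 0.194 0.8;0.233 0.339 0.399 0.307 -0.467 0.193 0.8;0.263 0.347 0.373 0.307 -0.467 0.194 0.8;0.291 0.354 0.344 0.307 -0.467 0.194 0.8
[ 569.596 -179.154  179.993] [ 569.586 -179.177  180.   ]
```

View pics/ov_top.png

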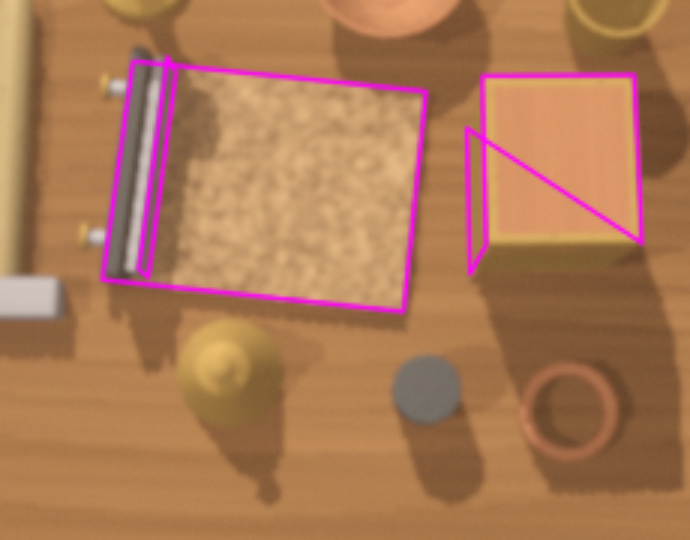

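View pics/ov_side.png

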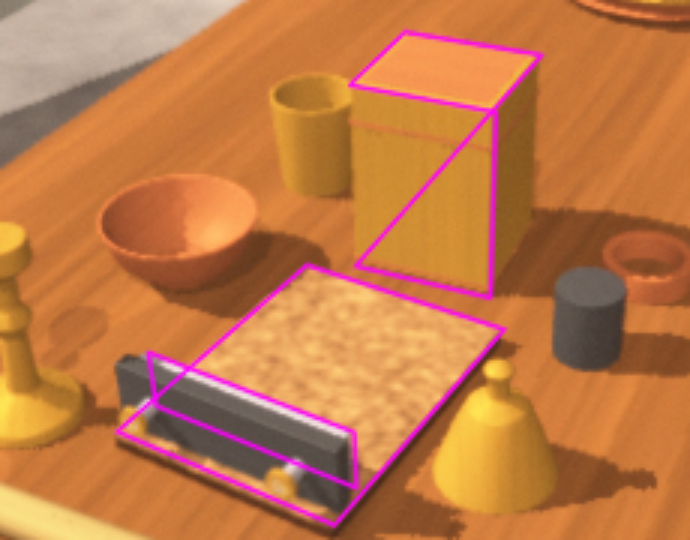

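Both overlays match the outlines to about 2 px. In the top overlay the bed's low edge runs from (427,91) to (403,311), and the lid spans about (483,75) to (643,242). That puts the bed at (575, 21) with yaw -0.077, and the caddy's front face about 35 mm short of the low edge. I'll move the tool behind the caddy, tilted 45° forward.

Request:
step_arm(moves="-0.29 0.03 0.49 0.307 -0.467 0.194 0.8;-0.26 0.06 0.5 0.307 -0.467 0.194 0.8;-0.23 0.08 0.52 0.307 -0.467 0.194 0.8;-0.2 0.1 0.53 0.307 -0.467 0.194 0.8;-0.17 0.13 0.53 0.307 -0.467 0.194 0.8;-0.14 0.15 0.53 0.307 -0.467 0.194 0.8;-0.1 0.17 0.54 0.307 -0.467 0.194 0.8;-0.07 0.2 0.53 0.307 -0.467 0.194 0.8;-0.03 0.22 0.53 0.307 -0.467 0.194 0.8;0 0.24 0.52 0.307 -0.467 0.194 0.8")

```text
clock: 2.75
eef_pos: [411.0, -381.7, 194.3]
tool_rot: [-1.154, 0.114, -0.608]
force: [0.6, 0.1, -1.1]
width: 68.3
```

Request:
step_arm(moves="0.04 0.26 0.51 0.307 -0.467 0.194 0.8;0.07 0.27 0.5 0.307 -0.467 0.194 0.8;0.1 0.29 0.48 0.307 -0.467 0.194 0.8;0.14 0.3 0.47 0.307 -0.467 0.194 0.8;0.17 0.32 0.45 0.307 -0.467 0.194 0.8;0.2 0.33 0.42 0.307 -0.467 0.194 0.8;0.23 0.34 0.4 0.307 -0.467 0.194 0.8;0.26 0.35 0.37 0.307 -0.467 0.194 0.8;0.29 0.35 0.34 0.307 -0.467 0.194 0.8;0 0 0 0 0 0 0.8;0 0 0 0 0 0 0.8")

```text
clock: 3.85
eef_pos: [569.4, -178.9, 179.1]
tool_rot: [-0.783, 0.001, -0.075]
force: [0.3, 0.2, 0.5]
width: 67.8
```

```bash
python3 - <<'E'
from mv import *
s=ctrl.read_state(); print(s["clock"],s["qpos"],s["eef_pos"],s["tool_rot"],s["force"],s["width"])
p0,R0=cur(); t=Ro.from_euler("xyz",[-.785,0,BY])
r,P,R=plan(p0,R0,bed2w([10,-200,70]),t,6); show(r,.8); print(P)
r,P,R=plan(P,R,bed2w([10,-150,70]),t,4); show(r,.8); print(P,w2bed(P))
E
```

```text
3.85 [ 0.932  0.922 -0.567  1.445 -0.284  1.225  0.555] [ 569.443 -178.869  179.135] [-0.783  0.001 -0.075] [0.334 0.176 0.485] 67.82943505124584
0.001 0.256 -0.259 -0.003 0.001 -0.003 0.8;0.001 0.256 -0.258 -0.003 0.001 -0.003 0.8;0 0.256 -0.258 -0.002 0.002 -0.002 0.8;0.001 0.256 -0.259 -0.003 0.001 -0.003 0.8;0.001 0.256 -0.258 -0.003 0.001 -0.003 0.8;0 0.257 -0.258 -0.003 0.001 -0.003 0.8
[ 569.573 -179.165   69.992]
0 0.177 0.177 0 0 0 0.8;0 0.177 0.176 0 0 0 0.8;0 0.176 0.177 0 0 0 0.8;0 0.177 0.177 0 0 0 0.8
[ 573.419 -129.321   70.012] [   9.987 -149.997   70.012]
```

Request:
step_arm(moves="0 0.28 -0.28 0 0 0 0.8;0 0.28 -0.28 0 0 0 0.8;0 0.28 -0.28 0 0 0 0.8;0 0.28 -0.28 0 0 0 0.8;0 0.28 -0.28 0 0 0 0.8;0 0.28 -0.28 0 0 0 0.8;0 0.18 0.18 0 0 0 0.8;0 0.18 0.18 0 0 0 0.8;0 0.18 0.18 0 0 0 0.8;0 0.14 0.14 0 0 0 0.8;0 0 0 0 0 0 0.8")

```text
clock: 4.95
eef_pos: [573.1, -128.9, 62.6]
tool_rot: [-0.783, -0.001, -0.073]
force: [-0.4, -0.5, 0.8]
width: 68.2
```

```bash
python3 - <<'E'
from mv import *
s=ctrl.read_state(); print(s["clock"],w2bed(s["eef_pos"]),s["tool_rot"],s["force"],s["width"])
q=get_image("side"); cv2.imwrite("pics/s1.png",cv2.resize(q["color"][80:300,180:400],None,fx=2.6,fy=2.6))
E
```

```text
4.95 [   9.622 -149.647   62.56 ] [-0.783 -0.001 -0.073] [-0.419 -0.529  0.814] 68.18956351305128
```

View pics/s1.png

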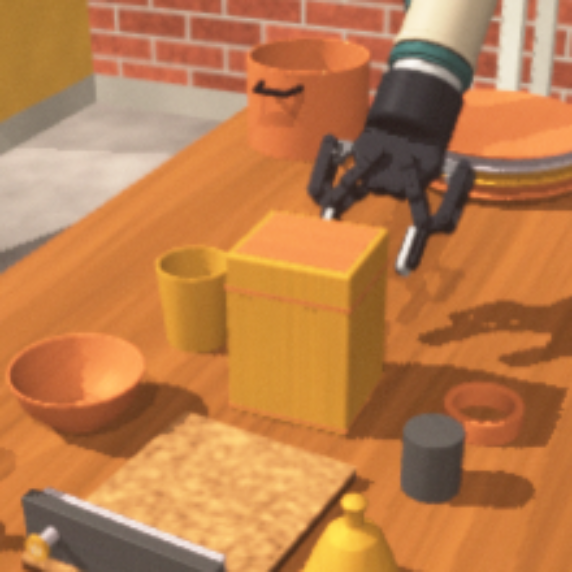

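The side crop shows the open fingers, with tips at (330,215) and (405,268), behind the caddy and nothing touching. I'll push slowly.

Request:
step_arm(moves="0 0.05 0.05 0 0 0 0.8;0 0.05 0.05 0 0 0 0.8;0 0.05 0.05 0 0 0 0.8;0 0.035 0.035 0 0 0 0.8;0 0.035 0.035 0 0 0 0.8;0 0.035 0.035 0 0 0 0.8;0 0.035 0.035 0 0 0 0.8;0 0.035 0.035 0 0 0 0.8;0 0.035 0.035 0 0 0 0.8;0 0.035 0.035 0 0 0 0.8;0 0.035 0.035 0 0 0 0.8")

```text
clock: 6.1
eef_pos: [575.1, -101.3, 61.1]
tool_rot: [-0.784, 0.0, -0.077]
force: [0.5, 0.1, -0.9]
width: 68.2
```

```bash
cat > caddy.py <<'E'
from mv import *
from fit import *
lid=segs([((-50,45,140),(50,45,140)),((-50,-45,140),(50,-45,140)),((-50,-45,140),(-50,45,140)),((50,-45,140),(50,45,140))])
def st():
    s=ctrl.read_state(); print("t",s["clock"],"bedpos",w2bed(s["eef_pos"]),s["tool_rot"],"F",s["force"],"w",round(s["width"],1))
def stand(x0):
    p=get_image("top"); x,f=fit([p],lid,x0); b=w2bed([x[0],x[1],0]); print("caddy bed",b[:2],"yaw rel",x[2]-BY,f)
    return p
E
python3 - <<'E'
from caddy import *
st()
p=stand([578,-48,0.0]); cv2.imwrite("pics/t2.png",cv2.resize(p["color"][130:300,180:400],None,fx=3,fy=3))
E
```

```text
t 6.1 bedpos [   9.525 -121.88    61.083] [-0.784  0.    -0.077] F [ 0.481  0.086 -0.92 ] w 68.2
caddy bed [ 10.319 -81.193] yaw rel 0.10773940105353871 -0.8881668448448181
```

View pics/t2.png

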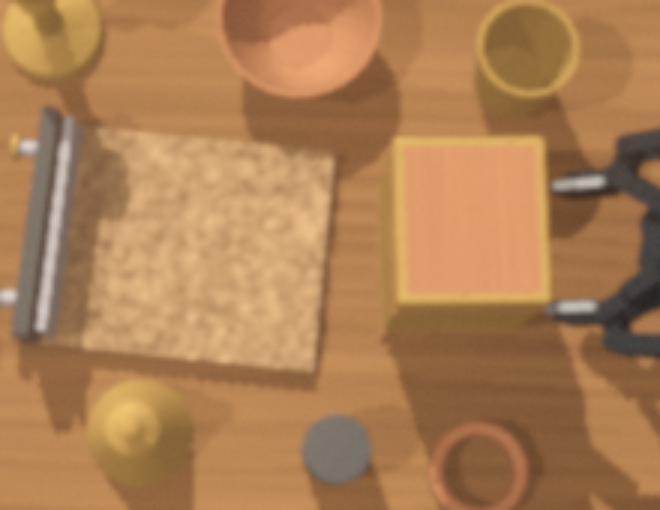

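The fingers at (555,185) and (550,308) are about to touch the back face, and the caddy hasn't moved. I'll continue at 20 mm/s.

Request:
step_arm(moves="0 0.028 0.028 0 0 0 0.8;0 0.028 0.028 0 0 0 0.8;0 0.028 0.028 0 0 0 0.8;0 0.028 0.028 0 0 0 0.8;0 0.028 0.028 0 0 0 0.8;0 0.028 0.028 0 0 0 0.8;0 0.028 0.028 0 0 0 0.8;0 0.028 0.028 0 0 0 0.8;0 0.028 0.028 0 0 0 0.8;0 0.028 0.028 0 0 0 0.8")

```text
clock: 7.15
eef_pos: [576.6, -81.5, 61.0]
tool_rot: [-0.784, 0.001, -0.077]
force: [-1.3, -2.6, 0.0]
width: 68.4
```

```bash
python3 - <<'E'
from caddy import *
st()
p=stand([577,-45,-.04])
E
```

```text
t 7.15 bedpos [   9.444 -102.035   61.   ] [-0.784  0.001 -0.077] F [-1.295 -2.587  0.036] w 68.4
caddy bed [ 14.283 -70.155] yaw rel 0.013745274864920567 -0.8931941986083984
```

Request:
step_arm(moves="0 0.028 0.028 0 0 0 0.8;0 0.028 0.028 0 0 0 0.8;0 0.028 0.028 0 0 0 0.8;0 0.028 0.028 0 0 0 0.8;0 0.028 0.028 0 0 0 0.8;0 0.028 0.028 0 0 0 0.8;0 0.028 0.028 0 0 0 0.8;0 0.028 0.028 0 0 0 0.8;0 0.028 0.028 0 0 0 0.8;0 0.014 0.014 0 0 0 0.8")

```text
clock: 8.2
eef_pos: [578.1, -62.6, 61.2]
tool_rot: [-0.784, 0.0, -0.077]
force: [-0.4, -2.6, 0.3]
width: 68.2
```

```bash
python3 - <<'E'
from caddy import *
st()
p=stand([577,-28,-.077])
E
```

```text
t 8.2 bedpos [  9.498 -83.138  61.158] [-0.784  0.    -0.077] F [-0.386 -2.613  0.285] w 68.2
caddy bed [ 14.871 -51.017] yaw rel -0.010107227516734985 -0.9363261461257935
```

Request:
step_arm(moves="0 0.014 0.014 0 0 0 0.8;0 0.014 0.014 0 0 0 0.8;0 0.014 0.014 0 0 0 0.8;0 0.014 0.014 0 0 0 0.8")

```text
clock: 8.65
eef_pos: [578.4, -59.0, 61.1]
tool_rot: [-0.784, 0.0, -0.077]
force: [-0.7, -3.2, 0.9]
width: 68.2
```

Request:
step_arm(moves="0 0.01 0.01 0 0 0 0.8;0 0.01 0.01 0 0 0 0.8")

```text
clock: 8.85
eef_pos: [578.5, -57.5, 61.1]
tool_rot: [-0.784, 0.0, -0.077]
force: [-1.1, -3.6, 0.9]
width: 68.2
```

Request:
step_arm(moves="0 0.007 0.007 0 0 0 0.8;0 0.007 0.007 0 0 0 0.8")

```text
clock: 9.05
eef_pos: [578.6, -56.6, 61.1]
tool_rot: [-0.784, 0.0, -0.077]
force: [-0.6, -3.4, 0.7]
width: 68.5
```

Request:
step_arm(moves="0 0.007 0.007 0 0 0 0.8;0 0.007 0.007 0 0 0 0.8")

```text
clock: 9.25
eef_pos: [578.6, -55.6, 61.1]
tool_rot: [-0.784, 0.0, -0.077]
force: [-0.7, -3.3, 0.7]
width: 68.7
```

Request:
step_arm(moves="0 0.007 0.007 0 0 0 0.8;0 0.007 0.007 0 0 0 0.8")

```text
clock: 9.45
eef_pos: [578.7, -54.6, 61.1]
tool_rot: [-0.784, 0.0, -0.077]
force: [-0.2, -3.9, 0.1]
width: 68.2
```

```bash
python3 - <<'E'
from caddy import *
st()
p=stand([577,-25,-.077]); q=get_image("side")
cv2.imwrite("pics/s3.png",cv2.resize(q["color"][130:320,180:380],None,fx=2.8,fy=2.8))
E
```

```text
t 9.45 bedpos [  9.532 -75.088  61.133] [-0.784  0.    -0.077] F [-0.237 -3.929  0.122] w 68.2
caddy bed [ 14.959 -43.556] yaw rel 0.0008880767422718427 -0.8297849893569946
```

View pics/s3.png

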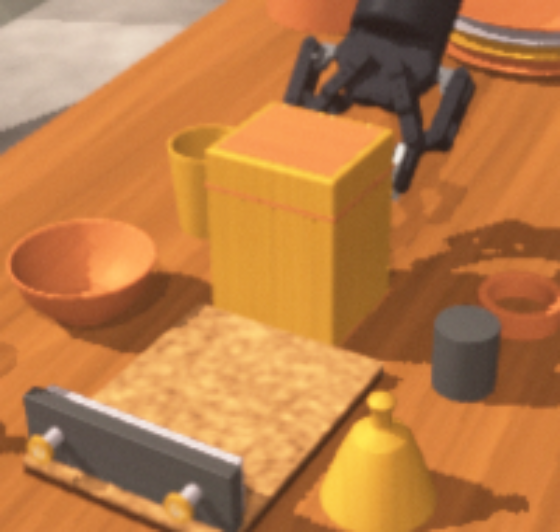

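The side crop shows the caddy's front foot edge, (215,305) to (335,340), meeting the cork's low edge. I'll feel for the stop.

Request:
step_arm(moves="0 0.007 0.007 0 0 0 0.8;0 0.007 0.007 0 0 0 0.8")

```text
clock: 9.75
eef_pos: [578.9, -53.9, 61.1]
tool_rot: [-0.784, 0.0, -0.077]
force: [-0.6, -4.9, 1.3]
width: 68.3
```

Request:
step_arm(moves="0 0.007 0.007 0 0 0 0.8;0 0.007 0.007 0 0 0 0.8")

```text
clock: 9.95
eef_pos: [579.0, -53.7, 61.1]
tool_rot: [-0.785, -0.0, -0.077]
force: [-1.5, -8.0, 4.4]
width: 68.1
```

The stop is felt: the force rises to 8 N over 1 mm of command. I'll back off, rise and centre on the caddy.

Request:
step_arm(moves="0 -0.07 -0.07 0 0 0 0.8;0 -0.14 -0.14 0 0 0 0.8;0.1 -0.28 0.28 0 0 0 0.8;0 -0.28 0.28 0 0 0 0.8;0 -0.26 0.26 0 0 0 0.8;0 0 0 0 0 0 0.8")

```text
clock: 10.55
eef_pos: [584.2, -67.5, 122.5]
tool_rot: [-0.785, -0.004, -0.076]
force: [0.0, -0.5, -0.0]
width: 68.2
```

```bash
python3 - <<'E'
from caddy import *
st()
p=stand([577,-25,-.077])
E
```

```text
t 10.55 bedpos [ 15.954 -87.566 122.468] [-0.785 -0.004 -0.076] F [ 0.017 -0.484 -0.008] w 68.2
caddy bed [ 15.058 -42.498] yaw rel -0.005884614015113768 -0.8222835659980774
```

Request:
step_arm(moves="0 0.11 -0.11 0 0 0 0.8;0 0.07 0.07 0 0 0 0.8;0 0.07 0.07 0 0 0 0.8;0 0.03 0.03 0 0 0 0.8;0 0.03 0.03 0 0 0 0.8;0 0.03 0.03 0 0 0 0.8;0 0.03 0.03 0 0 0 0.8;0 0.03 0.03 0 0 0 0.8;0 0.03 0.03 0 0 0 0.8")

```text
clock: 11.5
eef_pos: [584.9, -45.9, 111.5]
tool_rot: [-0.785, -0.0, -0.078]
force: [-0.8, -3.9, 3.1]
width: 68.6
```

```bash
python3 - <<'E'
from caddy import *
st()
q=get_image("side")
cv2.imwrite("pics/s4.png",cv2.resize(q["color"][110:320,180:390],None,fx=2.6,fy=2.6))
E
```

```text
t 11.5 bedpos [ 15.003 -65.973 111.528] [-0.785 -0.    -0.078] F [-0.763 -3.865  3.143] w 68.6
```

View pics/s4.png

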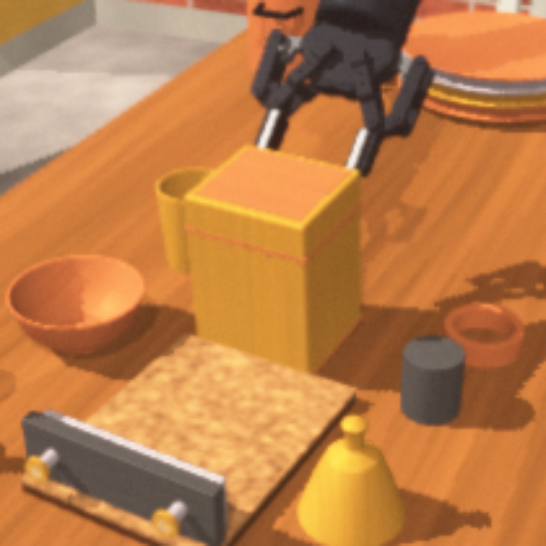

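The fingers at (265,130) and (362,150) are on the upper back face, and the caddy is starting to tilt. I'll continue.

Request:
step_arm(moves="0 0.03 0.03 0 0 0 0.8;0 0.03 0.03 0 0 0 0.8;0 0.03 0.03 0 0 0 0.8;0 0.03 0.03 0 0 0 0.8;0 0.03 0.03 0 0 0 0.8;0 0.03 0.03 0 0 0 0.8;0 0.03 0.03 0 0 0 0.8;0 0.03 0.03 0 0 0 0.8")

```text
clock: 12.35
eef_pos: [585.8, -28.1, 111.5]
tool_rot: [-0.784, 0.0, -0.077]
force: [-0.2, -3.5, 4.0]
width: 68.3
```

```bash
python3 - <<'E'
from caddy import *
st()
q=get_image("side")
cv2.imwrite("pics/s5.png",cv2.resize(q["color"][110:320,180:390],None,fx=2.6,fy=2.6))
E
```

```text
t 12.35 bedpos [ 14.52  -48.08  111.475] [-0.784  0.    -0.077] F [-0.227 -3.464  3.984] w 68.3
```

View pics/s5.png

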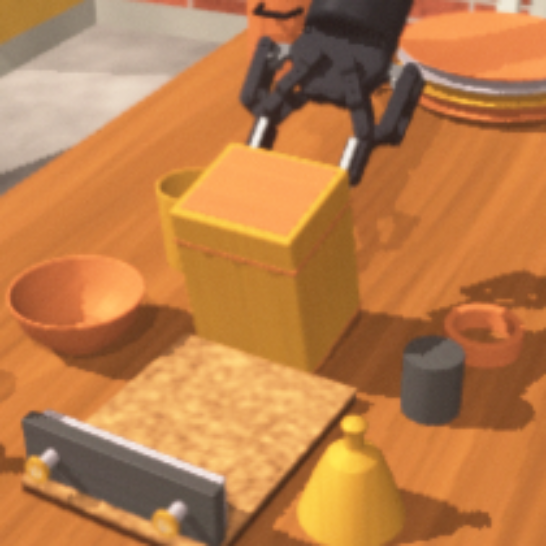

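It's tilting cleanly. I'll follow the face, moving slightly upward as well.

Request:
step_arm(moves="0 0.023 0.047 0 0 0 0.8;0 0.023 0.047 0 0 0 0.8;0 0.023 0.047 0 0 0 0.8;0 0.023 0.047 0 0 0 0.8;0 0.023 0.047 0 0 0 0.8;0 0.023 0.047 0 0 0 0.8;0 0.023 0.047 0 0 0 0.8;0 0.023 0.047 0 0 0 0.8;0 0.023 0.047 0 0 0 0.8;0 0.023 0.047 0 0 0 0.8;0 0.023 0.047 0 0 0 0.8;0 0.023 0.047 0 0 0 0.8")

```text
clock: 13.6
eef_pos: [587.8, 1.5, 121.3]
tool_rot: [-0.784, 0.001, -0.077]
force: [0.6, -0.1, 0.2]
width: 68.3
```

```bash
python3 - <<'E'
from caddy import *
st()
q=get_image("side")
cv2.imwrite("pics/s6.png",cv2.resize(q["color"][110:320,180:390],None,fx=2.6,fy=2.6))
E
```

```text
t 13.6 bedpos [ 14.239 -18.499 121.255] [-0.784  0.001 -0.077] F [ 0.631 -0.144  0.222] w 68.3
```

View pics/s6.png

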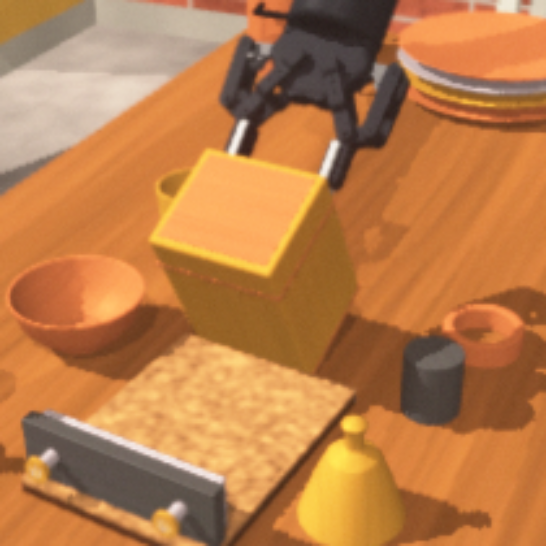

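The force has dropped to about 0, so it's near balance. A little more.

Request:
step_arm(moves="0 0.023 0.047 0 0 0 0.8;0 0.023 0.047 0 0 0 0.8;0 0.023 0.047 0 0 0 0.8;0 0.023 0.047 0 0 0 0.8;0 0.023 0.047 0 0 0 0.8;0 0 0 0 0 0 0.8;0 0 0 0 0 0 0.8;0 0 0 0 0 0 0.8;0 0 0 0 0 0 0.8;0 0 0 0 0 0 0.8")

```text
clock: 14.65
eef_pos: [589.0, 13.4, 125.9]
tool_rot: [-0.784, 0.0, -0.077]
force: [-0.4, -0.8, 0.0]
width: 68.2
```

```bash
python3 - <<'E'
from caddy import *
st()
q=get_image("side")
cv2.imwrite("pics/s7.png",cv2.resize(q["color"][110:320,180:390],None,fx=2.6,fy=2.6))
E
```

```text
t 14.65 bedpos [ 14.541  -6.466 125.882] [-0.784  0.    -0.077] F [-0.417 -0.831  0.026] w 68.2
```

View pics/s7.png

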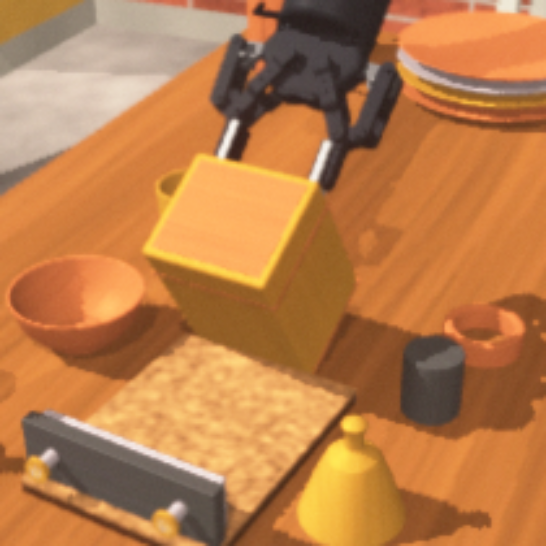

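It's still resting on the fingers just before balance. I'll continue.

Request:
step_arm(moves="0 0.023 0.047 0 0 0 0.8;0 0.023 0.047 0 0 0 0.8;0 0.023 0.047 0 0 0 0.8;0 0.023 0.047 0 0 0 0.8;0 0 0 0 0 0 0.8;0 0 0 0 0 0 0.8;0 0 0 0 0 0 0.8;0 0 0 0 0 0 0.8")

```text
clock: 15.5
eef_pos: [589.8, 23.2, 129.2]
tool_rot: [-0.784, 0.0, -0.077]
force: [0.1, 0.1, 0.3]
width: 68.3
```

```bash
python3 - <<'E'
from caddy import *
st()
q=get_image("side")
cv2.imwrite("pics/s8.png",cv2.resize(q["color"][110:320,180:390],None,fx=2.6,fy=2.6))
E
```

```text
t 15.5 bedpos [ 14.552   3.369 129.218] [-0.784  0.    -0.077] F [0.092 0.074 0.266] w 68.3
```

View pics/s8.png

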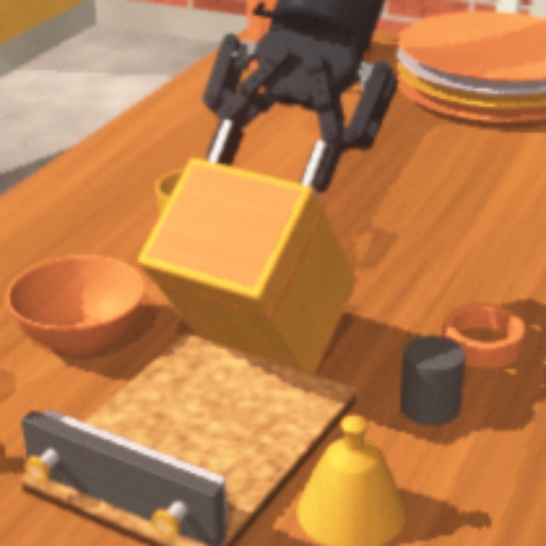

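Request:
step_arm(moves="0 0.023 0.047 0 0 0 0.8;0 0.023 0.047 0 0 0 0.8;0 0.023 0.047 0 0 0 0.8;0 0 0 0 0 0 0.8;0 0 0 0 0 0 0.8;0 0 0 0 0 0 0.8;0 0 0 0 0 0 0.8;0 0 0 0 0 0 0.8")

```text
clock: 16.35
eef_pos: [590.3, 30.6, 131.8]
tool_rot: [-0.784, 0.0, -0.077]
force: [0.7, 0.7, -0.3]
width: 68.1
```

```bash
python3 - <<'E'
from caddy import *
st()
q=get_image("side")
cv2.imwrite("pics/s9.png",cv2.resize(q["color"][110:320,180:390],None,fx=2.6,fy=2.6))
E
```

```text
t 16.35 bedpos [ 14.557  10.787 131.779] [-0.784  0.    -0.077] F [ 0.722  0.714 -0.327] w 68.1
```

View pics/s9.png

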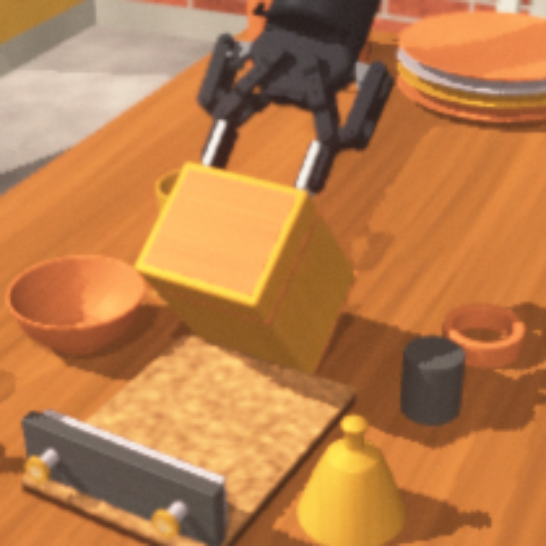

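Request:
step_arm(moves="0 0.025 0.04 0 0 0 0.8;0 0.025 0.04 0 0 0 0.8;0 0.025 0.04 0 0 0 0.8;0 0.025 0.04 0 0 0 0.8;0 0 0 0 0 0 0.8;0 0 0 0 0 0 0.8;0 0 0 0 0 0 0.8;0 0 0 0 0 0 0.8;0 0 0 0 0 0 0.8")

```text
clock: 17.3
eef_pos: [591.1, 39.8, 133.9]
tool_rot: [-0.784, 0.0, -0.077]
force: [0.7, 0.8, 0.3]
width: 68.4
```

```bash
python3 - <<'E'
from caddy import *
st()
q=get_image("side")
cv2.imwrite("pics/s10.png",cv2.resize(q["color"][110:320,180:390],None,fx=2.6,fy=2.6))
E
```

```text
t 17.3 bedpos [ 14.569  20.003 133.92 ] [-0.784  0.    -0.077] F [0.65  0.766 0.33 ] w 68.4
```

View pics/s10.png

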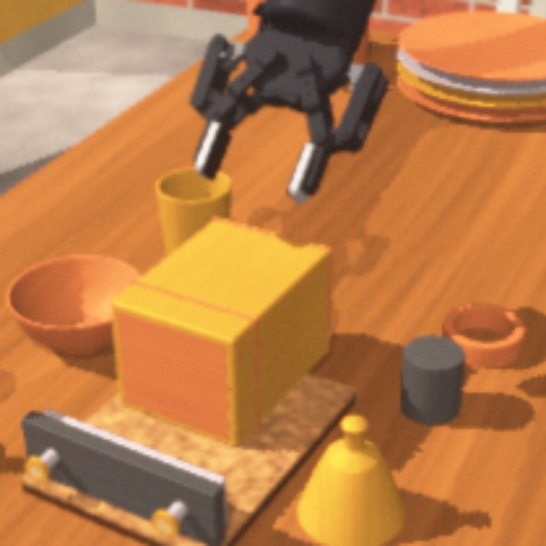

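The caddy fell onto the cork: the orange lid face spans (120,308) to (237,445) and looks towards the fence. I'll go around behind the foot end and measure.

Request:
step_arm(moves="0 -0.35 -0.35 0 0 0 0.8;0 -0.4 -0.4 0 0 0 0.8;0 -0.4 -0.4 0 0 0 0.8;0 -0.1 -0.1 0 0 0 0.8;0 0.3 -0.3 0 0 0 0.8;0 0.4 -0.4 0 0 0 0.8;0 0.4 -0.4 0 0 0 0.8;0 0.12 -0.12 0 0 0 0.8;0 0 0 0 0 0 0.8")

```text
clock: 18.25
eef_pos: [583.5, -47.0, 46.9]
tool_rot: [-0.782, 0.003, -0.076]
force: [-1.1, -0.9, 0.5]
width: 68.4
```

```bash
cat >> caddy.py <<'E'
top=segs([((-50,-70,102),(50,-70,102)),((-50,70,102),(50,70,102)),((-50,-70,102),(-50,70,102)),((50,-70,102),(50,70,102))])
def lying(x0,pics=None):
    p=get_image("top"); x,f=fit([p],top,x0); b=w2bed([x[0],x[1],0]); print("lying bed",b[:2],"yaw rel",x[2]-BY,f)
    return p,x
E
python3 - <<'E'
from caddy import *
st()
p,x=lying([592,76,-.077])
print(x)
im=p["color"].copy()
P=np.array([(-50,-70,102),(50,-70,102),(50,70,102),(-50,70,102)],float)
cv2.polylines(im,[(proj(p,place(P,x))*16).astype(np.int32)],True,(255,0,255),1,cv2.LINE_AA,4)
cv2.imwrite("pics/t10.png",cv2.resize(im[130:300,160:390],None,fx=3,fy=3))
E
```

```text
t 18.25 bedpos [ 13.7   -67.135  46.936] [-0.782  0.003 -0.076] F [-1.137 -0.877  0.471] w 68.4
lying bed [14.814 54.012] yaw rel 0.009646166638869871 -0.5459912419319153
[593.925  73.713  -0.067]
```

View pics/t10.png

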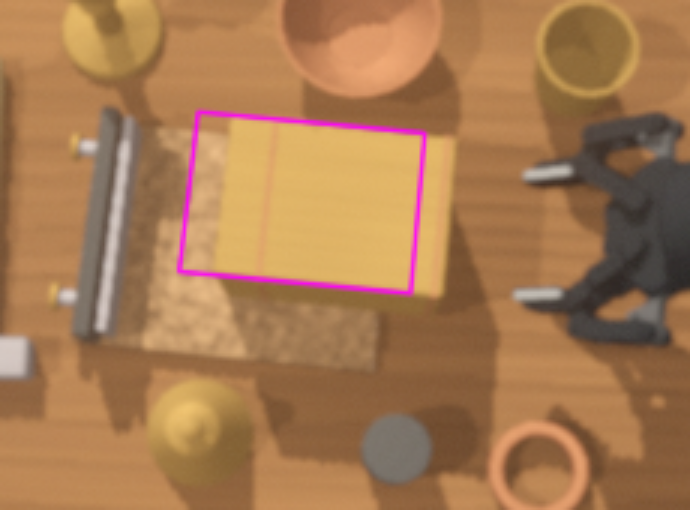

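The fit locked onto the wrong edges. The real top face spans about x=218 to 455 px in the crop, so I'll refit with a better start.

```bash
python3 - <<'E'
from caddy import *
p,x=lying([591,53,-.077])
im=p["color"].copy()
P=np.array([(-50,-70,102),(50,-70,102),(50,70,102),(-50,70,102)],float)
cv2.polylines(im,[(proj(p,place(P,x))*16).astype(np.int32)],True,(255,0,255),1,cv2.LINE_AA,4)
cv2.imwrite("pics/t11.png",cv2.resize(im[130:300,160:390],None,fx=3,fy=3))
E
```

```text
lying bed [14.925 34.361] yaw rel 0.006254369915341826 -0.7987539768218994
```

View pics/t11.png

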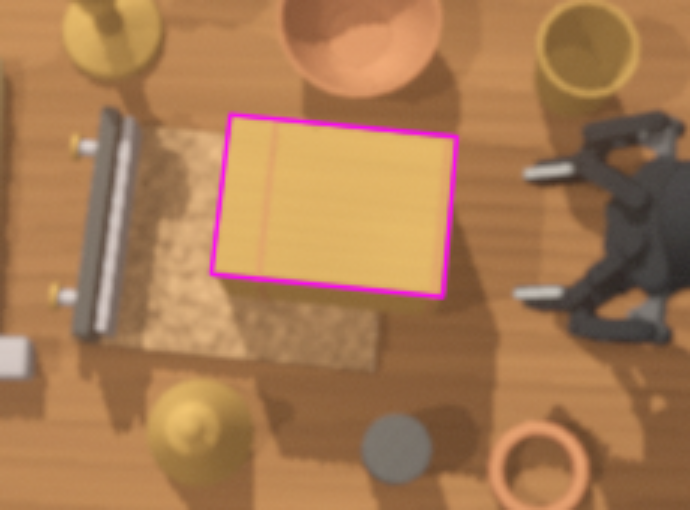

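The refit is good: caddy at bed (15, 34), yaw 0.006. Pushing the foot end.

Request:
step_arm(moves="0 0.11 0.11 0 0 0 0.8;0 0.11 0.11 0 0 0 0.8;0 0.11 0.11 0 0 0 0.8;0 0.11 0.11 0 0 0 0.8;0 0.05 0.05 0 0 0 0.8;0 0.03 0.03 0 0 0 0.8;0 0.03 0.03 0 0 0 0.8;0 0.03 0.03 0 0 0 0.8;0 0.03 0.03 0 0 0 0.8;0 0.03 0.03 0 0 0 0.8;0 0.03 0.03 0 0 0 0.8;0 0.03 0.03 0 0 0 0.8;0 0.03 0.03 0 0 0 0.8;0 0.03 0.03 0 0 0 0.8;0 0.03 0.03 0 0 0 0.8")

```text
clock: 19.85
eef_pos: [589.2, 6.2, 47.4]
tool_rot: [-0.786, -0.001, -0.079]
force: [-0.6, -5.3, 1.9]
width: 68.3
```

```bash
python3 - <<'E'
from caddy import *
st()
p,x=lying([592,67,-.077])
E
```

```text
t 19.85 bedpos [ 15.253 -13.69   47.408] [-0.786 -0.001 -0.079] F [-0.64  -5.298  1.896] w 68.3
lying bed [15.874 42.179] yaw rel 0.0009405430693727318 -0.801186740398407
```

Request:
step_arm(moves="0 0.04 0.04 0 0 0 0.8;0 0.04 0.04 0 0 0 0.8;0 0.04 0.04 0 0 0 0.8;0 0.04 0.04 0 0 0 0.8;0 0.04 0.04 0 0 0 0.8;0 0.04 0.04 0 0 0 0.8;0 0.04 0.04 0 0 0 0.8;0 0.04 0.04 0 0 0 0.8;0 0.04 0.04 0 0 0 0.8;0 0.04 0.04 0 0 0 0.8;0 0.04 0.04 0 0 0 0.8;0 0.04 0.04 0 0 0 0.8;0 0.04 0.04 0 0 0 0.8;0 0.04 0.04 0 0 0 0.8;0 0.02 0.02 0 0 0 0.8")

```text
clock: 21.4
eef_pos: [591.7, 49.0, 47.8]
tool_rot: [-0.784, 0.0, -0.077]
force: [-0.1, -3.6, -1.6]
width: 68.6
```

```bash
python3 - <<'E'
from caddy import *
st()
p,x=lying([596,105,-.077])
im=p["color"].copy()
P=np.array([(-50,-70,102),(50,-70,102),(50,70,102),(-50,70,102)],float)
cv2.polylines(im,[(proj(p,place(P,x))*16).astype(np.int32)],True,(255,0,255),1,cv2.LINE_AA,4)
cv2.imwrite("pics/t12.png",cv2.resize(im[130:300,160:390],None,fx=3,fy=3))
E
```

```text
t 21.4 bedpos [14.474 29.204 47.84 ] [-0.784  0.    -0.077] F [-0.054 -3.591 -1.556] w 68.6
lying bed [14.702 85.499] yaw rel 0.004337002837469406 -0.9541672468185425
```

View pics/t12.png

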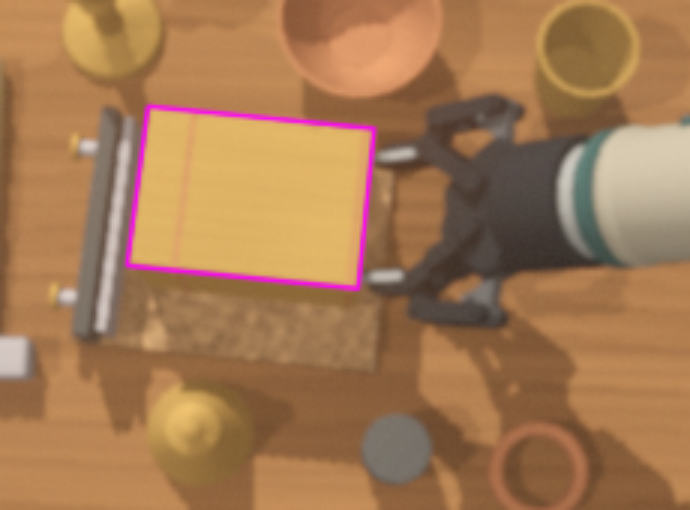

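The top crop shows the lid edge, (148,105) to (128,268), still short of the plate strip at about (125,120) to (100,330). I'll go slowly now.

Request:
step_arm(moves="0 0.014 0.014 0 0 0 0.8;0 0.014 0.014 0 0 0 0.8;0 0.014 0.014 0 0 0 0.8;0 0.014 0.014 0 0 0 0.8;0 0.014 0.014 0 0 0 0.8;0 0.014 0.014 0 0 0 0.8")

```text
clock: 22.05
eef_pos: [592.4, 54.4, 47.8]
tool_rot: [-0.784, 0.0, -0.077]
force: [-0.5, -4.0, 1.4]
width: 68.3
```

Request:
step_arm(moves="0 0.014 0.014 0 0 0 0.8;0 0.014 0.014 0 0 0 0.8;0 0.014 0.014 0 0 0 0.8")

```text
clock: 22.35
eef_pos: [592.6, 57.4, 47.8]
tool_rot: [-0.784, 0.0, -0.077]
force: [-0.4, -5.6, 1.8]
width: 68.3
```

Request:
step_arm(moves="0 0.014 0.014 0 0 0 0.8;0 0.014 0.014 0 0 0 0.8")

```text
clock: 22.55
eef_pos: [592.7, 59.4, 47.8]
tool_rot: [-0.784, 0.0, -0.077]
force: [0.2, -4.9, 3.2]
width: 68.7
```

Request:
step_arm(moves="0 0.014 0.014 0 0 0 0.8;0 0.014 0.014 0 0 0 0.8")

```text
clock: 22.75
eef_pos: [592.8, 61.4, 47.8]
tool_rot: [-0.784, 0.0, -0.077]
force: [-1.3, -5.0, 2.2]
width: 68.4
```

Request:
step_arm(moves="0 0.014 0.014 0 0 0 0.8;0 0.014 0.014 0 0 0 0.8")

```text
clock: 22.95
eef_pos: [592.9, 63.4, 47.8]
tool_rot: [-0.784, 0.0, -0.077]
force: [0.0, -5.7, 2.6]
width: 68.3
```

Request:
step_arm(moves="0 0.014 0.014 0 0 0 0.8;0 0.007 0.007 0 0 0 0.8")

```text
clock: 23.15
eef_pos: [593.0, 64.9, 47.8]
tool_rot: [-0.784, 0.0, -0.077]
force: [-0.9, -4.9, 3.4]
width: 68.5
```

Request:
step_arm(moves="0 0.01 0.01 0 0 0 0.8;0 0.007 0.007 0 0 0 0.8")

```text
clock: 23.35
eef_pos: [593.1, 65.8, 47.8]
tool_rot: [-0.784, 0.0, -0.077]
force: [-1.5, -6.6, 4.8]
width: 68.4
```

```bash
python3 - <<'E'
from caddy import *
st()
p,x=lying([596,118,-.077])
E
```

```text
t 23.35 bedpos [14.582 46.027 47.754] [-0.784  0.    -0.077] F [-1.542 -6.627  4.809] w 68.4
lying bed [ 14.749 101.879] yaw rel 0.001991941588093682 -0.9581789374351501
```

Request:
step_arm(moves="0 0.007 0.007 0 0 0 0.8;0 0.007 0.007 0 0 0 0.8")

```text
clock: 23.6
eef_pos: [593.1, 65.8, 47.7]
tool_rot: [-0.785, 0.0, -0.077]
force: [-2.2, -9.1, 6.8]
width: 68.3
```

Request:
step_arm(moves="0 0.007 0.007 0 0 0 0.8;0 0.007 0.007 0 0 0 0.8")

```text
clock: 23.8
eef_pos: [593.2, 65.9, 47.6]
tool_rot: [-0.786, 0.0, -0.078]
force: [-2.6, -14.1, 8.4]
width: 68.5
```

Plate contact: the position has stalled and the force is 14 N, about 10 N net of friction. Holding.

Request:
step_arm(moves="0 0 0 0 0 0 0.8;0 0 0 0 0 0 0.8;0 0 0 0 0 0 0.8;0 0 0 0 0 0 0.8")

```text
clock: 24.2
eef_pos: [593.2, 65.9, 47.6]
tool_rot: [-0.786, 0.0, -0.078]
force: [-2.6, -12.7, 7.1]
width: 68.4
```

```bash
python3 - <<'E'
from caddy import *
st()
p,x=lying([596,118,-.077])
im=p["color"].copy()
P=np.array([(-50,-70,102),(50,-70,102),(50,70,102),(-50,70,102)],float)
cv2.polylines(im,[(proj(p,place(P,x))*16).astype(np.int32)],True,(255,0,255),1,cv2.LINE_AA,4)
cv2.imwrite("pics/t13.png",cv2.resize(im[130:300,160:390],None,fx=3,fy=3))
E
```

```text
t 24.2 bedpos [14.698 46.133 47.627] [-0.786  0.    -0.078] F [ -2.588 -12.729   7.118] w 68.4
lying bed [ 14.77  101.826] yaw rel 0.003909747114394055 -0.9570062756538391
```

View pics/t13.png

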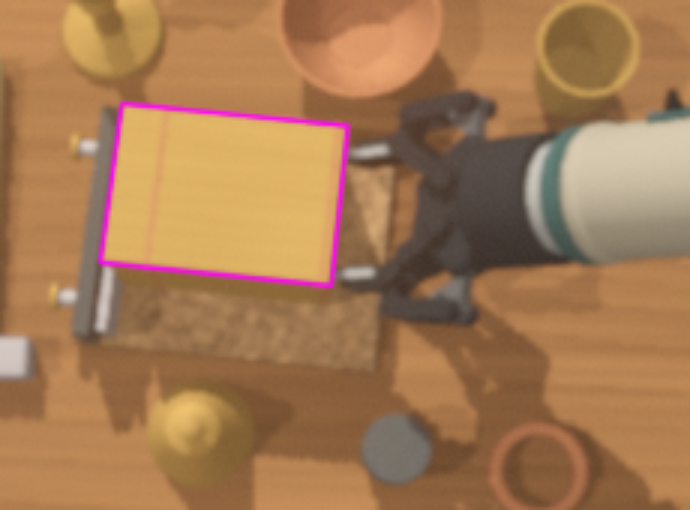

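The top crop shows the lid edge flush along the plate, (122,103) to (102,263). Part of the push is going downward (Fz 7 N), which raises cork friction. I'll ease the tool up slightly so that more of the push reaches the plate.

Request:
step_arm(moves="0 -0.003 0.011 0 0 0 0.8;0 0 0 0 0 0 0.8")

```text
clock: 24.45
eef_pos: [593.3, 65.8, 47.7]
tool_rot: [-0.787, -0.0, -0.078]
force: [-2.2, -11.4, 5.7]
width: 68.8
```

Request:
step_arm(moves="0 -0.003 0.011 0 0 0 0.8;0 0 0 0 0 0 0.8")

```text
clock: 24.65
eef_pos: [593.4, 65.8, 47.7]
tool_rot: [-0.788, -0.0, -0.078]
force: [-1.2, -10.2, 2.9]
width: 68.4
```

Request:
step_arm(moves="0 0.003 0.01 0 0 0 0.8;0 0 0 0 0 0 0.8")

```text
clock: 24.85
eef_pos: [593.4, 65.9, 47.7]
tool_rot: [-0.788, -0.0, -0.079]
force: [-1.7, -11.0, 4.4]
width: 68.3
```

Request:
step_arm(moves="0 0.003 0.01 0 0 0 0.8;0 0 0 0 0 0 0.8")

```text
clock: 25.05
eef_pos: [593.4, 65.8, 47.7]
tool_rot: [-0.789, -0.0, -0.079]
force: [-2.4, -12.7, 3.2]
width: 68.7
```

Request:
step_arm(moves="0 0.003 0.01 0 0 0 0.8;0 0 0 0 0 0 0.8;0 0 0 0 0 0 0.8")

```text
clock: 25.35
eef_pos: [593.4, 65.9, 47.7]
tool_rot: [-0.789, -0.0, -0.079]
force: [-1.8, -14.3, 3.9]
width: 68.7
```

Push is 14.3 N with only 3.9 N downward, so the plate sees at least 5 N. I'll hold briefly, then unload slowly and withdraw.

Request:
step_arm(moves="0 0 0 0 0 0 0.8;0 0 0 0 0 0 0.8;0 -0.008 -0.008 0 0 0 0.8;0 -0.008 -0.008 0 0 0 0.8;0 -0.008 -0.008 0 0 0 0.8;0 -0.008 -0.008 0 0 0 0.8;0 -0.008 -0.008 0 0 0 0.8;0 -0.008 -0.008 0 0 0 0.8;0 -0.008 -0.008 0 0 0 0.8;0 -0.008 -0.008 0 0 0 0.8;0 -0.015 -0.015 0 0 0 0.8;0 -0.03 -0.03 0 0 0 0.8;0 -0.1 -0.1 0 0 0 0.8;0 -0.2 -0.2 0 0 0 0.8;0 -0.2 -0.2 0 0 0 0.8;0 -0.2 -0.2 0 0 0 0.8;0 0 0 0 0 0 0.8")

```text
clock: 27.05
eef_pos: [589.6, 8.6, 48.4]
tool_rot: [-0.787, 0.0, -0.082]
force: [0.1, -0.2, 0.7]
width: 68.3
```

```bash
python3 - <<'E'
from caddy import *
st()
p,x=lying([596,118,-.077])
q=get_image("side")
cv2.imwrite("pics/t14.png",cv2.resize(p["color"][130:300,160:390],None,fx=3,fy=3))
cv2.imwrite("pics/s14.png",cv2.resize(q["color"][170:350,120:390],None,fx=2.9,fy=2.9))
for t in ["hammer","bowl","candlestick","collar","cup","bell","weight"]:
    r=nets.place_of(q,t); print(t,[(np.array(a["position"]).round(1),round(a["conf"],2)) for a in r[:1]])
E
```

```text
t 27.05 bedpos [ 15.518 -11.232  48.408] [-0.787  0.    -0.082] F [ 0.107 -0.173  0.668] w 68.3
lying bed [ 14.873 102.167] yaw rel 0.005056753121679178 -0.9451761841773987
hammer [(array([599.6, 293.1,   1.4]), 0.79)]
bowl []
candlestick [(array([732.3, 213.6,   1.4]), 0.82)]
collar [(array([442.4, -81.8,  -3.6]), 0.68)]
cup [(array([ 707.3, -103.8,    2.8]), 0.55)]
bell [(array([461. , 136.1,   0.3]), 0.8)]
weight [(array([450.6,  10.6,   2.9]), 0.74)]
```

View pics/t14.png

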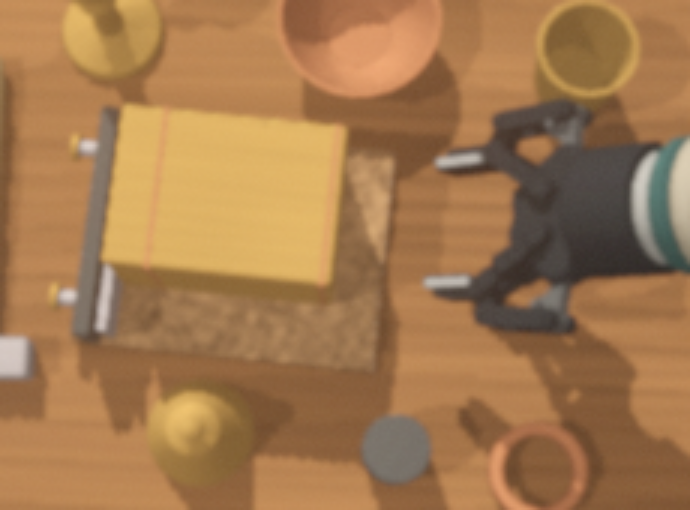

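View pics/s14.png

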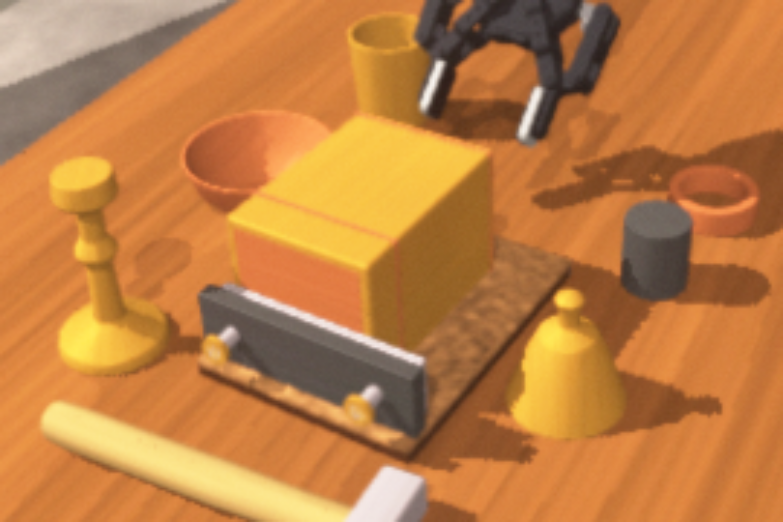

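The caddy stayed put at 102.2 against 101.8 when pressed, and the bystanders are where they were. A second light touch will check that it still sits on the plate, followed by a slow release just before handing in.

Request:
step_arm(moves="0 0.1 0.1 0 0 0 0.8;0 0.15 0.15 0 0 0 0.8;0 0.15 0.15 0 0 0 0.8;0 0.15 0.15 0 0 0 0.8;0 0.1 0.1 0 0 0 0.8;0 0.05 0.05 0 0 0 0.8;0 0.03 0.03 0 0 0 0.8;0 0.014 0.014 0 0 0 0.8;0 0 0 0 0 0 0.8")

```text
clock: 28.4
eef_pos: [593.1, 65.0, 49.4]
tool_rot: [-0.784, 0.0, -0.077]
force: [0.3, -0.9, -0.2]
width: 68.5
```

Request:
step_arm(moves="0 0.014 0.014 0 0 0 0.8;0 0.007 0.007 0 0 0 0.8")

```text
clock: 28.6
eef_pos: [593.3, 65.7, 49.2]
tool_rot: [-0.785, 0.0, -0.078]
force: [-0.6, -4.0, 2.6]
width: 68.4
```

Contact is at the same place, so the caddy hasn't backed off the plate. Pressing once more to about 10–12 N, then a slow unload.

Request:
step_arm(moves="0 0.003 0.01 0 0 0 0.8;0 0.003 0.01 0 0 0 0.8;0 0.003 0.01 0 0 0 0.8")

```text
clock: 28.9
eef_pos: [593.3, 65.8, 49.2]
tool_rot: [-0.787, -0.0, -0.078]
force: [-0.8, -7.5, 0.6]
width: 68.4
```

Request:
step_arm(moves="0 0.003 0.01 0 0 0 0.8;0 0.003 0.01 0 0 0 0.8;0 0 0 0 0 0 0.8")

```text
clock: 29.2
eef_pos: [593.4, 65.7, 49.2]
tool_rot: [-0.788, -0.0, -0.079]
force: [-2.0, -8.5, 0.2]
width: 68.6
```

Request:
step_arm(moves="0 0.007 0.01 0 0 0 0.8;0 0.007 0.01 0 0 0 0.8;0 0.003 0.005 0 0 0 0.8;0 0 0 0 0 0 0.8;0 0 0 0 0 0 0.8")

```text
clock: 29.7
eef_pos: [593.5, 65.8, 49.1]
tool_rot: [-0.79, -0.0, -0.08]
force: [-3.7, -12.0, 2.9]
width: 68.5
```

Request:
step_arm(moves="0 -0.007 -0.007 0 0 0 0.8;0 -0.007 -0.007 0 0 0 0.8;0 -0.007 -0.007 0 0 0 0.8;0 -0.007 -0.007 0 0 0 0.8;0 -0.007 -0.007 0 0 0 0.8;0 -0.007 -0.007 0 0 0 0.8;0 -0.007 -0.007 0 0 0 0.8;0 -0.007 -0.007 0 0 0 0.8;0 -0.014 -0.014 0 0 0 0.8;0 -0.05 -0.05 0 0 0 0.8;0 -0.1 -0.1 0 0 0 0.8;0 0 0 0 0 0 0.8")

```text
clock: 30.9
eef_pos: [592.4, 54.8, 51.4]
tool_rot: [-0.783, 0.0, -0.077]
force: [-0.7, -0.7, 0.2]
width: 68.3
```

```bash
python3 - <<'E'
from caddy import *
st(); p,x=lying([596,118,-.077])
ctrl.finish_job(); st()
cv2.imwrite("pics/end.png",p["color"])
E
```

```text
t 30.9 bedpos [14.733 35.054 51.373] [-0.783  0.    -0.077] F [-0.692 -0.652  0.192] w 68.3
lying bed [ 14.745 102.051] yaw rel 0.0033205274419320085 -0.9533230662345886
the job is handed in; nothing more can be done
the job is handed in; nothing more can be done
```

The job is handed in, at about 31 s of the 72 s allowed. I slid the caddy upright against the low edge with two open fingers. I then pushed high until it tipped onto the cork with its lid towards the fence, and pushed the foot end along until the lid met the plate. I pressed it home twice, at about 14 N and then 12 N. The peak reading at the tool was about 17 N, under the 25 N limit. Then I unloaded slowly and withdrew.

**Final position:** the last top-camera fit puts the caddy's centre at bed x = 15 mm, y = 102 mm, with yaw 0.003 rad. That is within the width limit of 27 mm and square to the plate.

**Bystanders:** in the last side picture the networks found six of the seven within about 5 mm of where they started. The bowl was not reported, but in the pictures it looks unmoved.

**Checks that failed or stayed uncertain:**
- **Plate contact after release:** I could not measure it directly. The evidence is that a second touch met the caddy at the same spot, and its fitted position did not change after release.
- **Force on the plate:** this is an estimate after subtracting cork friction, at least about 5 N in the first press and possibly less in the second.
- **Camera offset:** my bed frame appears to be about 2 mm off along y. It read -42.5 mm for the caddy standing against the edge, where -45 mm was expected.
- **Lying pose fit:** one fit locked onto the wrong edges, and I redid it.

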